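# Row up the lock cases and lay the retaining bail down

### The arm

A 7-joint arm with a two-finger parallel gripper is mounted at the origin on the work surface. World frame = base frame: x ahead of the robot, y to its left, z up, the work surface at z = 0. Lengths are in m, angles in rad, forces in N, time in s.
With the tool pointing down it reaches from about 0.4 to 0.875 m from the base axis. Payload 19.3 kg.
Tool frame: the origin (TCP) lies on the centre line of the jaws, within the pads' length; the fingertips stand 25 mm ahead of it and the grasp point (between the pads) lies 6 mm ahead of it (tips_ahead is the distance from the TCP to the fingertips, in m); z points along the fingers, y is the direction in which the jaws open and shut (so a half turn about z gives the same grasp; the last joint's range is limited). The gripper opens to 85 mm and grips with 20 to 120 N. Pads are 22 mm wide; open, the fingers measure 114 mm over their backs; the gripper's body (76 mm by 85 mm) begins 54 mm behind the grasp point. The pads swing forward as they close: fully open they stand 13 mm farther back than shut.
Start: joints at [1.049, 0.521, -0.036, 1.599, 0.021, 1.021, -0.113], TCP at [0.273, -0.562, 0.256] pointing down, gripper open.
Joint ranges: [-2.91, 2.91], [-0.3, 2.13], [-1.5, 1.42], [0.17, 2.43], [-1.26, 4.41], [0.16, 1.93], [-2.52, 2.52]. Speed limits (rad/s): [1.89, 1.89, 2.39, 2.39, 3.01, 3.01, 3.01].

### API

Orientations are given as [roll, pitch, yaw] about the fixed x, y, z axes, in that order (R = Rz(yaw) Ry(pitch) Rx(roll)).
In Python, from workcell import observe, grab_frame, job_done, outline_of, tips_ahead gives the robot as it stands. The module is installed in compiled form; this text tells all that it offers.
- The arm moves only by the tool move_arm, never from a script. Its argument "motion" is a list of rows, each a list of 2 entries, a list of its own where there are three numbers: the shift along the world's x, y, z in mm, then the turn, a rotation vector about the world's x, y, z in rad. A call has 1 to 12 rows; each row is the pose to reach, as a shift and turn from the pose commanded when the call began; what a row does not reach only later rows make up. A row lasts 1/8 s, in which the tool goes at most 62.5 mm and 10.7 degrees, less where a joint would pass 70% of its speed; a pose out of reach is approached as far as the arm can. A call with a gripper value outside its range is refused whole. "jaw" is the finger opening in mm, from 0 to 85.4, set as the call begins (left out, the last holds). The fingers move at their own pace and stop on an object; "grip_force" is the grip in N (left out, the last holds). Time passes only in rows, so rows that repeat a pose let the fingers close. It gives the time, the measured TCP pose, the force and the opening at its end, in the units of the state.
- observe(): the state, without advancing time (a new reading comes with each control period).
- grab_frame(name): name is "scene" or "top"; returns a dict with "frame" (480x640x3 uint8, red, green, blue), "fx", "fy", "cx", "cy" (pixels), "T" (4x4, takes a point from camera to world coordinates). Camera axes: x right, y down, z forward; pixel columns grow to the right and rows downward; lengths in m; the calibration is good to about 2 mm. A picture is of the moment at which its call begins. There is no depth.
- job_done(): hands the job in, once; it reports no verdict.
Trained networks look in the newest picture that a camera, given by its name, has taken for a name from the list of things; names that differ only in an ending like _2 or _b are one class to them, and where a whole thing is asked for, a point or a joint stands for the part that bears it (a point fixed in the world has none). Each returns a list of dicts, best first, with "score" (0 to 1); they miss things now and then, are a little off and sometimes report something else, mostly with a low value. They report only what shows in the picture. A call takes as long as a camera call. They do not tell look-alikes from the thing itself.
- outline_of(label, camera): "pixels" (480x640 bool, what is visible of it) and "pixel" ([column, row] in pixels, amid what is visible of it).
The state is a dict: "clock": time; "qpos": joint angles; "qd": joint speeds; "joint_efforts": joint torques, N m; "position": TCP position; "tool_rot": TCP orientation; "force": force on the tool from outside, world axes, zero at the start; "moment": the same for the moment, N m; "grip_width": finger opening in m.
Only numpy, scipy, OpenCV 4.12 (cv2) and the standard library are available. Lean on these libraries where they do the work, as an engineer would, in place of code of your own. Each camera call takes 0.05 s, during which the arm holds its last target.

### The job

Slide the three safe-lock cases on the low shelf, without lifting them, into one neat row: backs flush against the back fence, touching side by side, the first one touching the end plate at the left end (left as seen from the robot). Then swing the standing retaining bail over the row and lay it fully down in its cradles in front of the locks. Leave the other things on the counter where they are.

Things in the scene. Friction and masses are not known exactly. Their poses are not given: they have to be found in the camera images.
- shelf: low fixed wooden shelf, 390 wide (y), 230 deep (x). Origin on the counter below its middle; x points to the back (away from the robot), y to the left seen from the robot, z up. Board top at z 50, x -120 to 110. Hinge posts at x 100, y +-175, top at z 135. Two forked cradles on the board at x -10, y +-176, 34 x 12, top at z 88, open upward.
- fence (a point): middle of the top edge of the back fence's front face, at shelf (80, 0, 80): 30 high above the board, 360 long along the shelf's y. Axes as the shelf's.
- end_plate (a point): middle of the top edge of the left end plate's inner face, at shelf (47, 170, 95): 45 high above the board, runs from shelf x 5 to 90. The right end is open.
- bail (a joint): angle of the retaining bail in rad: 0 straight up, negative leaning to the back, positive swung towards the robot, 1.88 (end stop) lying in the two cradles in front of the row. Stiff hinge: stays where it is left, takes 2 to 4 N at the bar. Hinge axis along the shelf's y at shelf x 100, z 115.
- bail_bar (a point): middle of the bail's cross bar: round steel bar 10 thick, 376 long along the shelf's y, with an arm at each end (y +-188); bar axis 115 from the hinge axis. When down its axis lies at shelf x -10, z 80, 20 in front of locks that touch the fence.
- lock_wide: rectangular dark steel safe-lock case with a cover plate and brass spindle boss on top (5 proud): 75 wide (its y), 70 deep (its x), 48 high, 0.35 to 0.7 kg, standing loose on the shelf board. Origin centre of its underside.
- lock_mid: rectangular dark steel safe-lock case with a cover plate and brass spindle boss on top (5 proud): 70 wide (its y), 70 deep (its x), 42 high, 0.35 to 0.7 kg, standing loose on the shelf board. Origin centre of its underside.
- lock_narrow: rectangular dark steel safe-lock case with a cover plate and brass spindle boss on top (5 proud): 60 wide (its y), 70 deep (its x), 45 high, 0.35 to 0.7 kg, standing loose on the shelf board. Origin centre of its underside.
- padlock: bystander, on the counter: rusty cylinder padlock lying down, about 105 x 44 x 44; origin under the rear end of its body, x towards the shackle.
- change_key: bystander, on the counter: black steel change key lying flat, about 125 long; origin near its middle.
- screwdriver: bystander, on the counter: screwdriver with a white ceramic handle, 190 long, lying flat; origin near its middle, x to the tip.
- escutcheon: bystander, on the counter: round polished brass escutcheon, 70 diameter, 12 high, flat on the counter; origin centre of underside.
- oil_tin: bystander, on the counter: aluminium tin, 56 diameter, 90 high, upright; origin centre of underside.
Things that resemble listed ones, but are neither listed nor needed, are in the scene too. Leave any purple or turquoise look-alike of the lock_mid alone. What is shaped like the lock_wide but blue is not meant.

How it is judged:
On the way, in this order (a step that is already met when the one before it is completed fails the run):
1. the three lock cases stand in a closed row against the back fence and the left end plate (x of each of lock_wide, lock_mid, lock_narrow in the frame of shelf above 0.038 m and y of lock_wide in the frame of shelf above -0.0055 m and angle between the x axis of each of lock_wide, lock_mid, lock_narrow and the x axis of shelf, either way round below 0.1 rad and angle between each of lock_wide, lock_mid, lock_narrow's own z axis and vertical below 0.08 rad and y of lock_mid in the frame of shelf above -0.008 m and y of lock_narrow in the frame of shelf above -0.013 m), for 0.2 s.
2. the bail lies down in its cradles in front of the row (value of joint bail above 1.78 rad), for 0.2 s.
At the end, for the whole second after the job is handed in: Every lock case stands upright with its back within 7 mm of the back fence, square to the shelf within 0.1 rad, and the row is closed up to the left end plate, in any order, with all gaps together under 8 mm; the bail lies in its cradles (joint above 1.78 of 1.88 rad); all at rest (all of step 1 and value of joint bail above 1.78 rad and linear speed of each of lock_wide, lock_mid, lock_narrow below 0.02 m/s and velocity of joint bail below 0.05 rad/s); the robot touches nothing.
It fails at once if a lock case is lifted more than 15 mm off the shelf board (z of any of lock_wide, lock_mid, lock_narrow in the frame of shelf above 0.065 m).
It fails at once if a lock case is tipped over or falls off the shelf (angle between any of lock_wide, lock_mid, lock_narrow's own z axis and vertical above 0.5 rad or z of any of lock_wide, lock_mid, lock_narrow in the frame of shelf below 0.035 m).
It fails at once if a bystander on the counter is moved more than 30 mm (distance of any of padlock, change_key, screwdriver, escutcheon, oil_tin from where it was at the start of the episode above 0.03 m).
It also fails if it takes over 70 s, if anything falls off the work surface, if the arm or the gripper's body presses on something with over 40 N, if the wrist force passes 120 N, or if a joint passes its speed limit or range.

## Working session

There is one attempt and no reset: what is moved stays moved. The work goes in short steps, Python scripts to look and compute and a tool call to move; the robot and the scene stay as the last step left them, time stands still between calls to the robot, and variables do not carry over. Pictures are saved under pics/ and viewed, and the job is handed in when it is done.

Besides the shell and the picture viewer there is one more tool, called after ">>>" as name([rows], argument=value, ...), one row to a line, values as JSON. move_arm: Moves the arm, as the interface text tells. Its arguments: {"type":"object","properties":{"motion":{"type":"array"},"jaw":{"type":"number"},"grip_force":{"type":"number"}},"required":["motion"]}

```bash
ls; mkdir -p pics
python3 - <<'E'
from workcell import *
import cv2,json
s=observe();print(s)
print(tips_ahead)
for n in("scene","top"):
    f=grab_frame(n);cv2.imwrite(f"pics/{n}0.png",f["frame"][:,:,::-1]);print(n,f["fx"],f["fy"],f["cx"],f["cy"],f["T"])
E
```

```text
pics
{'clock': 0.0, 'qpos': array([ 1.04881039,  0.52202097, -0.03630544,  1.59997771,  0.02120186,
        1.02108296, -0.11276778]), 'qd': array([ 0.00015494, -0.00054197,  0.0007871 , -0.0012095 ,  0.00078629,
        0.00046839,  0.00084686]), 'joint_efforts': array([ 1.75697722e-03, -9.27095962e+01,  1.98094994e+00, -3.69923723e+01,
        1.79210433e-02,  8.25743802e-03,  8.30128943e-05]), 'position': array([ 0.2726892 , -0.56205124,  0.25573247]), 'tool_rot': array([-3.1404923e+00,  8.9966564e-05,  4.5178961e-01]), 'force': array([-0.33268657, -0.07644963,  0.48100983]), 'moment': array([ 0.02308933, -0.00718293,  0.03033732]), 'grip_width': 0.0855539550764957}
0.025
scene 459.72305994061765 459.72305994061765 319.60130028131186 239.6784058068711 [[-0.49285876  0.56958601 -0.65777049  1.12886472]
 [ 0.86980164  0.34262068 -0.35504391  0.421742  ]
 [ 0.02313773 -0.74711635 -0.66429045  0.76662884]
 [ 0.          0.          0.          1.        ]]
top 585.3480467624722 585.3480467624722 307.0452884097393 235.48708248612272 [[ 0.01227824 -0.99589338  0.08969744  0.39582139]
 [-0.99987292 -0.01314027 -0.00902629  0.07549013]
 [ 0.01016787 -0.08957521 -0.99592816  1.47547115]
 [ 0.          0.          0.          1.        ]]
```

View pics/scene0.png

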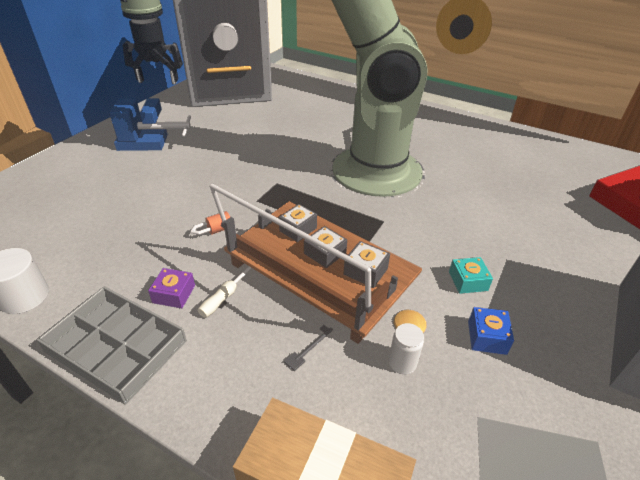

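View pics/top0.png

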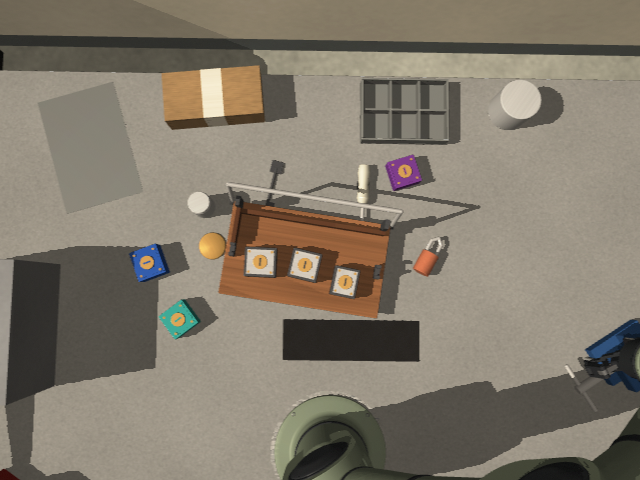

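```bash
cat > h.py <<'E'
import numpy as np,cv2
from workcell import *
def ray(f,px):
    d=f["T"][:3,:3]@np.array([(px[0]-f["cx"])/f["fx"],(px[1]-f["cy"])/f["fy"],1]);return f["T"][:3,3],d
def atz(f,px,z):
    o,d=ray(f,px);return o+d*(z-o[2])/d[2]
def proj(f,P):
    P=np.atleast_2d(P);c=(P-f["T"][:3,3])@f["T"][:3,:3];return np.c_[f["fx"]*c[:,0]/c[:,2]+f["cx"],f["fy"]*c[:,1]/c[:,2]+f["cy"]]
def crop(f,x0,y0,x1,y1,s,name):
    cv2.imwrite(name,cv2.resize(f["frame"][y0:y1,x0:x1,::-1],None,fx=s,fy=s,interpolation=cv2.INTER_CUBIC))
E
python3 - <<'E'
from h import *
for n in("scene","top"):
    f=grab_frame(n)
    crop(f,*((210,170,410,320,4) if n=="top" else (190,170,440,350,3.2)),f"pics/{n}1.png")
    for l in("shelf","bail","lock_wide","lock_mid","lock_narrow","padlock","change_key","screwdriver","escutcheon","oil_tin"):
        for o in outline_of(l,n):
            p=o["pixels"];print(n,l,round(o["score"],2),np.round(o["pixel"]),p.sum(), cv2.minAreaRect(np.argwhere(p)[:,::-1].astype(np.float32)))
E
```

```text
scene shelf 0.7 [316. 268.] 11339 ((299.1000061035156, 260.3000183105469), (227.6317138671875, 97.04534149169922), 26.56505012512207)
scene bail 0.78 [306. 237.] 1127 ((294.20111083984375, 241.98959350585938), (200.514892578125, 37.921329498291016), 32.574058532714844)
scene lock_wide 0.86 [367. 263.] 1194 ((366.448486328125, 263.365966796875), (41.324588775634766, 38.481624603271484), 23.962491989135742)
scene lock_wide 0.72 [489. 332.] 1865 ((490.0, 330.5), (47.0, 46.0), 90.0)
scene lock_mid 0.94 [472. 275.] 1181 ((470.5, 274.5), (33.0, 43.0), 90.0)
scene lock_mid 0.71 [322. 252.] 909 ((324.4792175292969, 245.9773406982422), (35.13768005371094, 39.68346405029297), 47.48955535888672)
scene lock_mid 0.63 [169. 288.] 1285 ((170.6646270751953, 287.018310546875), (42.18484878540039, 36.55284118652344), 6.34019136428833)
scene lock_narrow 0.8 [299. 219.] 829 ((297.7364807128906, 221.83108520507812), (31.03812026977539, 38.82670974731445), 54.46232223510742)
scene padlock 0.65 [210. 227.] 457 ((210.1500244140625, 224.95001220703125), (18.34120750427246, 42.058284759521484), 71.56504821777
[... 1946 characters left out ...]
98219680786133), 18.434947967529297)
top lock_narrow 0.75 [348. 282.] 738 ((344.84619140625, 281.7692565917969), (26.279563903808594, 29.417421340942383), 11.309932708740234)
top padlock 0.76 [427. 256.] 602 ((430.0029296875, 255.13821411132812), (18.713945388793945, 41.33940887451172), 32.47119140625)
top change_key 0.57 [273. 171.] 267 ((272.9117736816406, 182.85296630859375), (11.884244918823242, 45.839229583740234), 14.03624439239502)
top screwdriver 0.68 [367. 186.] 553 ((363.0, 192.0), (56.0, 14.0), 90.0)
top escutcheon 0.56 [211. 244.] 556 ((213.0, 245.5), (25.0, 26.0), 90.0)
top oil_tin 0.97 [203. 202.] 561 ((201.75001525878906, 204.75), (28.991378784179688, 22.62741470336914), 45.0)
```

View pics/top1.png

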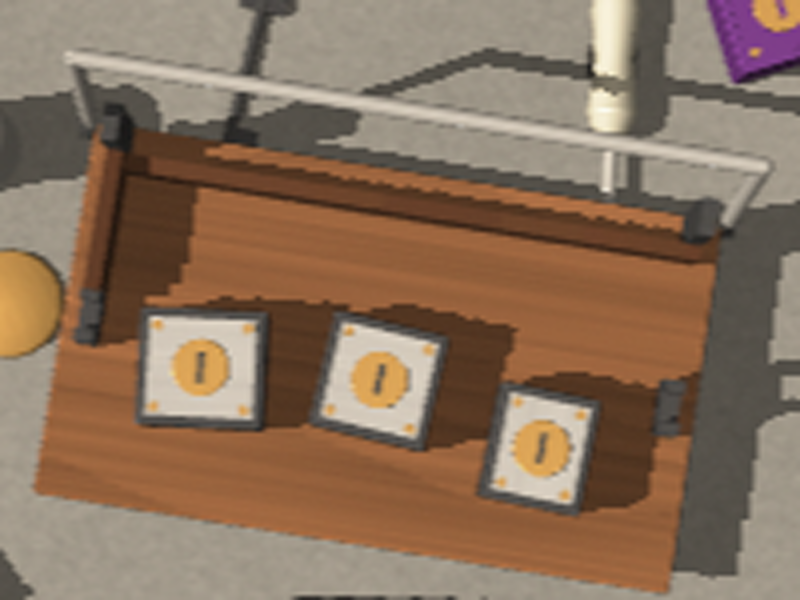

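View pics/scene1.png

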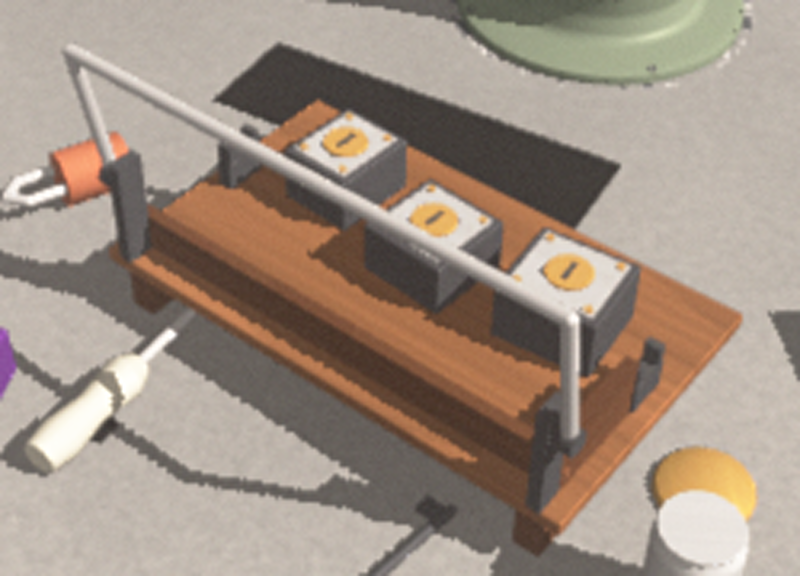

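```bash
cat > fit.py <<'E'
from h import *
from scipy.optimize import least_squares
def S(p,Q):
    Q=np.atleast_2d(Q)/1000.;c,s=np.cos(p[2]),np.sin(p[2])
    return np.c_[p[0]+c*Q[:,0]-s*Q[:,1],p[1]+s*Q[:,0]+c*Q[:,1],Q[:,2]]
if __name__=="__main__":
    ft,fs=grab_frame("top"),grab_frame("scene")
    T=lambda a:np.array(a)/4.+[210,170]-.375
    C=lambda a:np.array(a)/3.2+[190,170]-.34
    tp=T([(35,492),(667,592)]);tw=[(-120,195,50),(-120,-195,50)]
    tp=np.r_[tp,T([(125,178),(712,265)])];tw+=[(80,180,50),(80,-180,50)]
    sp=C([(742,318),(556,525),(110,250),(322,100)]);sw=[(-120,195,50),(110,195,50),(110,-195,50),(-120,-195,50)]
    r=lambda p,a=True,b=True:np.r_[(proj(ft,S(p,tw))-tp).ravel() if a else [],(proj(fs,S(p,sw))-sp).ravel() if b else []]
    for a,b in((1,1),(1,0),(0,1)):
        q=least_squares(lambda p:r(p,a,b),[.55,.06,-.1]);print(q.x,np.round(q.fun,1))
        if a and b:P=q.x
        if a and not b:Pt=q.x
    print("bail bar ends top px")
    L=dict(wide=([(143,310),(268,313),(263,430),(138,425)],98,75),mid=([(335,313),(447,338),(425,450),(312,425)],92,70),nar=([(502,383),(598,400),(578,515),(478,496)],95,60))
    for k,(px,z,w) in L.items():
        W=np.array([atz(ft,a,z/1000.) for a in T(px)])
        q=least_squares(lambda p:(S(p,[(35,w/2,z),(35,-w/2,z),(-35,-w/2,z),(-35,w/2,z)])-W)[:,:2].ravel()*1000,[.5,.06,0])
        d=q.x
        for nm,B in(("joint",P),("top",Pt)):
            c,s=np.cos(B[2]),np.sin(B[2]);v=d[:2]-B[:2]
            print(k,"world",np.round(d,4),nm,"shelf xy mm",np.round([1000*(c*v[0]+s*v[1]),1000*(-s*v[0]+c*v[1])],1),"yaw",round(d[2]-B[2],3),np.round(q.fun,1))
    # bail
    for a in np.arange(-.4,.3,.1):
        b=[(100-115*np.sin(a),y,115+115*np.cos(a)) for y in(188,-188)]
        print(round(a,1),proj(ft,S(P,b)).round(1).tolist(),proj(fs,S(P,b)).round(1).tolist())
    print("obs",T([(70,58),(770,165)]),C([(572,320),(70,50)]))
E
python3 fit.py
```

```text
[ 0.4728125   0.06592916 -0.15293883] [-0.6 -0.6  0.4  1.1 -2.5 -1.9 -4.3  0.5 -0.4 -1.6 -0.9 -0.6 -1.9 -2.4
 -2.  -1.5]
[ 0.47231469  0.06170146 -0.15191214] [ 1.2 -0.3  2.2  1.2 -0.8 -1.6 -2.6  0.7]
[ 0.47467544  0.07015845 -0.155405  ] [ 1.1 -0.2  0.4  1.1 -0.8 -1.5 -0.8 -0.6]
bail bar ends top px
wide world [ 0.4559  0.172  -0.0213] joint shelf xy mm [-32.8 102.2] yaw 0.132 [ 1.3  0.7  0.5 -0.6 -0.7 -0.9 -1.1  0.8]
wide world [ 0.4559  0.172  -0.0213] top shelf xy mm [-32.9 106.5] yaw 0.131 [ 1.3  0.7  0.5 -0.6 -0.7 -0.9 -1.1  0.8]
mid world [ 0.4504  0.068  -0.1958] joint shelf xy mm [-22.4  -1.4] yaw -0.043 [ 1.   0.5  1.4 -1.7 -1.1 -0.4 -1.3  1.5]
mid world [ 0.4504  0.068  -0.1958] top shelf xy mm [-22.6   2.9] yaw -0.044 [ 1.   0.5  1.4 -1.7 -1.1 -0.4 -1.3  1.5]
nar world [ 0.4121 -0.0262 -0.1779] joint shelf xy mm [ -46.  -100.3] yaw -0.025 [ 1.6  1.2  0.3 -1.1 -1.1 -0.2 -0.8  0.1]
nar world [ 0.4121 -0.0262 -0.1779] top shelf xy mm [-46.2 -96. ] yaw -0.026 [ 1.6  1.2  0.3 -1.1 -1.1 -0.2 -0.8  0.1]
-0.4 [[231.5, 172.2], [402.6, 200.7]] [[355.8, 280.2], [201.5, 192.7]]
-0.3 [[230.4, 176.7], [402.1, 205.3]] [[359.8, 274.8], [205.4, 188.7]]
-0.2 [[229.4, 181.5], [401.6, 210.2]] [[363.7, 269.9], [209.4, 185.1]]
-0.1 [[228.3, 186.5], [400.9, 215.2]] [[367.7, 265.4], [213.6, 181.9]]
-0.0 [[227.4, 191.6], [400.2, 220.5]] [[371.5, 261.4], [217.8, 179.2]]
0.1 [[226.5, 196.9], [399.3, 225.7]] [[375.3, 258.0], [222.0, 177.0]]
0.2 [[225.6, 202.2], [398.4, 231.0]] [[378.8, 255.2], [226.2, 175.4]]
obs [[227.125 184.125]
 [402.125 210.875]] [[368.41  269.66 ]
 [211.535 185.285]]
```

```bash
cat > ov.py <<'E'
from fit import *
import sys
P=[float(a) for a in sys.argv[1:4]]
tag=sys.argv[4]
box=lambda x0,x1,y0,y1,z:[(x0,y0,z),(x1,y0,z),(x1,y1,z),(x0,y1,z)]
polys=[box(-120,110,-195,195,50),box(80,80,-180,170,80),box(80,80,-180,170,50),box(5,90,170,170,95),box(-27,7,170,182,88),box(-27,7,-182,-170,88)]
a=-.17;polys.append([(100,188,115),(100-115*np.sin(a),188,115+115*np.cos(a)),(100-115*np.sin(a),-188,115+115*np.cos(a)),(100,-188,115)])
for n,(x0,y0,x1,y1,s) in dict(top=(210,170,410,320,4),scene=(190,170,440,350,3.2)).items():
    f=grab_frame(n);im=cv2.resize(f["frame"][y0:y1,x0:x1,::-1],None,fx=s,fy=s,interpolation=cv2.INTER_CUBIC)
    for q in polys:
        u=(proj(f,S(P,q))-[x0,y0]+.5)*s
        cv2.polylines(im,[u.round().astype(np.int32)],True,(0,255,0),1,cv2.LINE_AA)
    cv2.imwrite(f"pics/ov_{n}_{tag}.png",im)
E
python3 ov.py .4728 .0659 -.1529 a
```

```text
(no output)
```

View pics/ov_top_a.png

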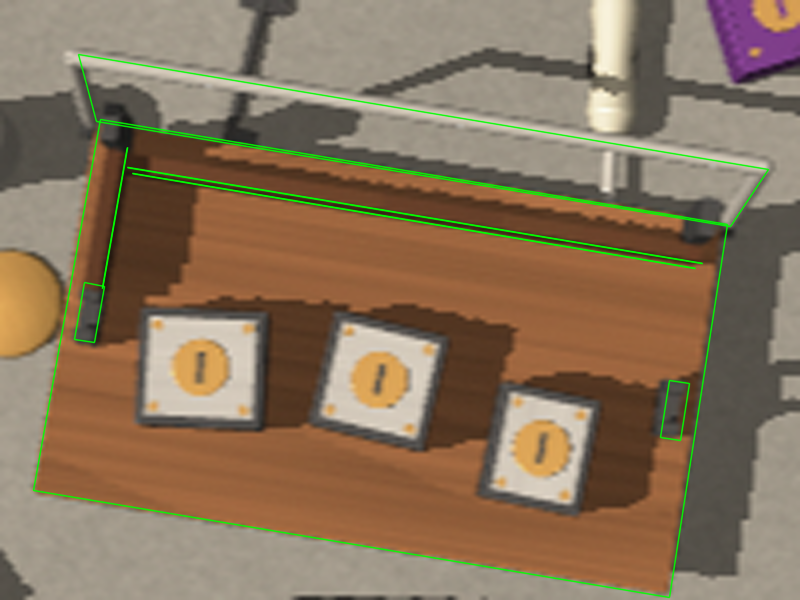

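View pics/ov_scene_a.png

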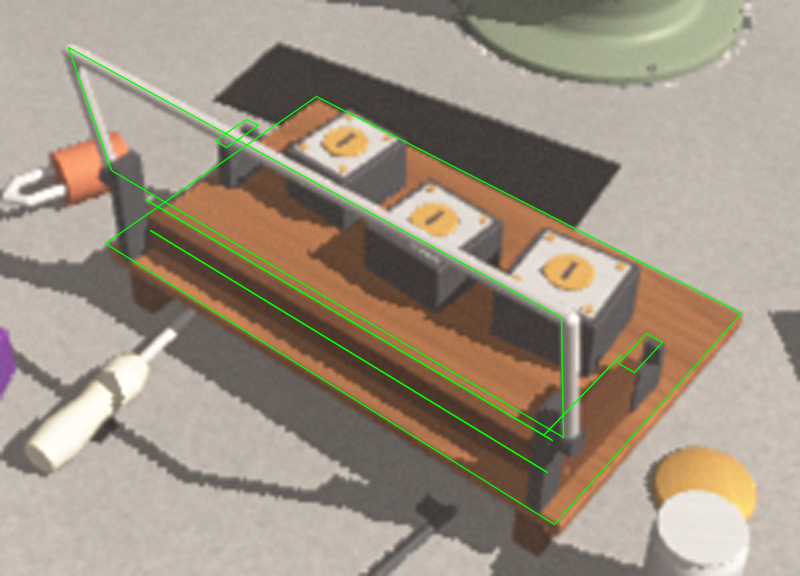

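```bash
python3 ov.py .4735 .0695 -.1545 b
```

```text
(no output)
```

View pics/ov_top_b.png

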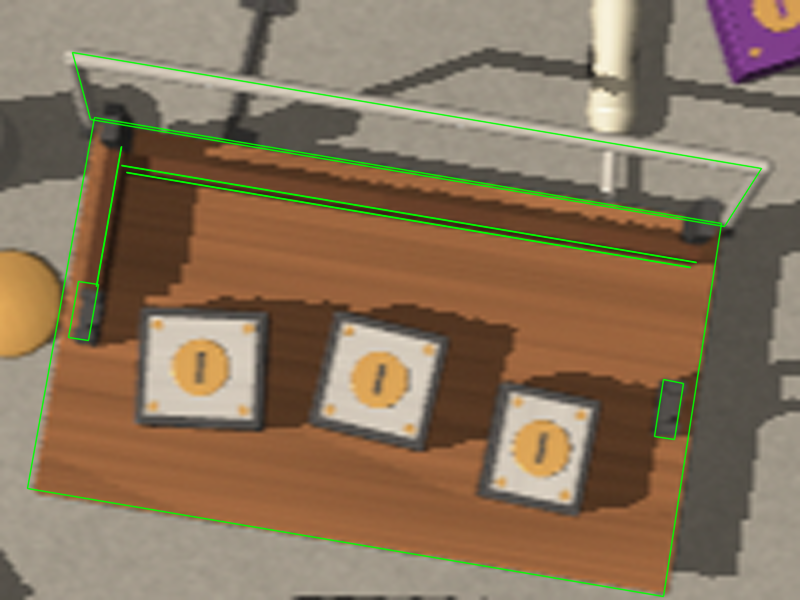

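View pics/ov_scene_b.png

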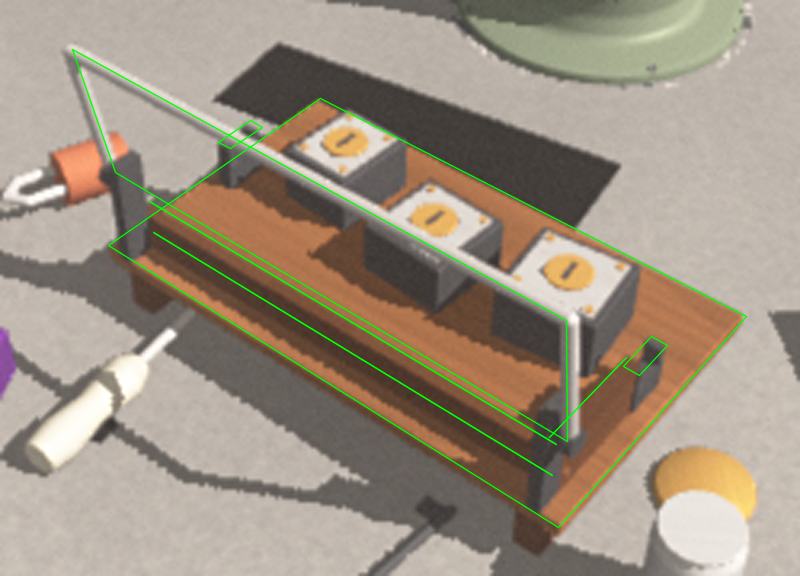

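```bash
cat > g.py <<'E'
from h import *
import sys
P=np.array([.4735,.068,-.1535])
def w(X,Y):
    c,s=np.cos(P[2]),np.sin(P[2]);return np.array([1000*P[0]+c*X-s*Y,1000*P[1]+s*X+c*Y])
def inv(x,y):
    c,s=np.cos(P[2]),np.sin(P[2]);v=np.array([x,y])-1000*P[:2];return np.array([c*v[0]+s*v[1],-s*v[0]+c*v[1]])
if __name__=="__main__":
    s=observe();p=s["position"]*1000
    print("t",round(s["clock"],2),"tcp",p.round(1),"shelf",inv(*p[:2]).round(1),"yaw",s["tool_rot"].round(3),"F",s["force"].round(1),"w",round(s["grip_width"]*1000,1),"q",s["qpos"].round(2))
    for a in sys.argv[1:]:
        X,Y,Z=map(float,a.split(","));t=w(X,Y);print(a,"world",t.round(1),"shift",np.r_[t-p[:2],Z-p[2]].round(1))
E
python3 g.py -- 2>/dev/null; python3 g.py 0,-150,200 -90,100,200 -90,100,90
```

```text
t 1.5 tcp [ 272.8 -562.3  256.3] shelf [-101.9 -653.6] yaw [-3.142  0.     0.452] F [ 0.3  0.  -0.3] w 85.7 q [ 1.05  0.52 -0.04  1.6   0.02  1.02 -0.11]
t 1.5 tcp [ 272.8 -562.3  256.3] shelf [-101.9 -653.6] yaw [-3.142  0.     0.452] F [ 0.3  0.  -0.3] w 85.7 q [ 1.05  0.52 -0.04  1.6   0.02  1.02 -0.11]
0,-150,200 world [450.6 -80.2] shift [177.7 482.1 -56.3]
-90,100,200 world [399.8 180.6] shift [127.  742.9 -56.3]
-90,100,90 world [399.8 180.6] shift [ 127.   742.9 -166.3]
```

>>> move_arm([
  [[20,55,0],[0,0,-0.1]],
  [[40,115,0],[0,0,-0.2]],
  [[65,175,0],[0,0,-0.3]],
  [[90,230,0],[0,0,-0.4]],
  [[115,290,0],[0,0,-0.5]],
  [[140,345,0],[0,0,-0.606]],
  [[160,400,-10],[0,0,-0.606]],
  [[178,455,-20],[0,0,-0.606]],
  [[178,515,-30],[0,0,-0.606]],
  [[178,575,-40],[0,0,-0.606]],
  [[175,635,-50],[0,0,-0.606]],
  [[160,690,-60],[0,0,-0.606]],
], jaw=30, grip_force=30)

```text
clock: 3.0
position: [0.4328, 0.1299, 0.1961]
tool_rot: [-3.141, -0.001, -0.154]
force: [0.0, 1.2, 0.5]
grip_width: 0.0298
```

```bash
python3 g.py -90,100,200 -90,100,92
```

```text
t 3.0 tcp [432.8 129.9 196.1] shelf [-49.7  55. ] yaw [-3.141e+00 -1.000e-03 -1.540e-01] F [0.  1.2 0.5] w 29.8 q [-0.27  0.34 -0.18  2.09  0.09  0.71 -2.24]
-90,100,200 world [399.8 180.6] shift [-33.   50.6   3.9]
-90,100,92 world [399.8 180.6] shift [ -33.    50.6 -104.1]
```

>>> move_arm([
  [[-33,50,-4],[0,0,0]],
  [[-33,50,-50],[0,0,0]],
  [[-33,50,-104],[0,0,0]],
  [[-33,50,-104],[0,0,0]],
])

```text
clock: 3.5
position: [0.3981, 0.177, 0.0901]
tool_rot: [3.138, 0.005, -0.153]
force: [-0.5, -0.4, 0.1]
grip_width: 0.0303
```

```bash
python3 g.py -- 2>/dev/null
python3 - <<'E'
from h import *
f=grab_frame("top");crop(f,210,170,410,320,4,"pics/t2.png")
f=grab_frame("scene");crop(f,190,120,440,320,3.2,"pics/s2.png")
E
```

```text
t 3.5 tcp [398.1 177.   90.1] shelf [-91.2  96.2] yaw [ 3.138  0.005 -0.153] F [-0.5 -0.4  0.1] w 30.3 q [-0.44  0.53 -0.15  2.2   0.17  0.43 -2.45]
```

View pics/s2.png

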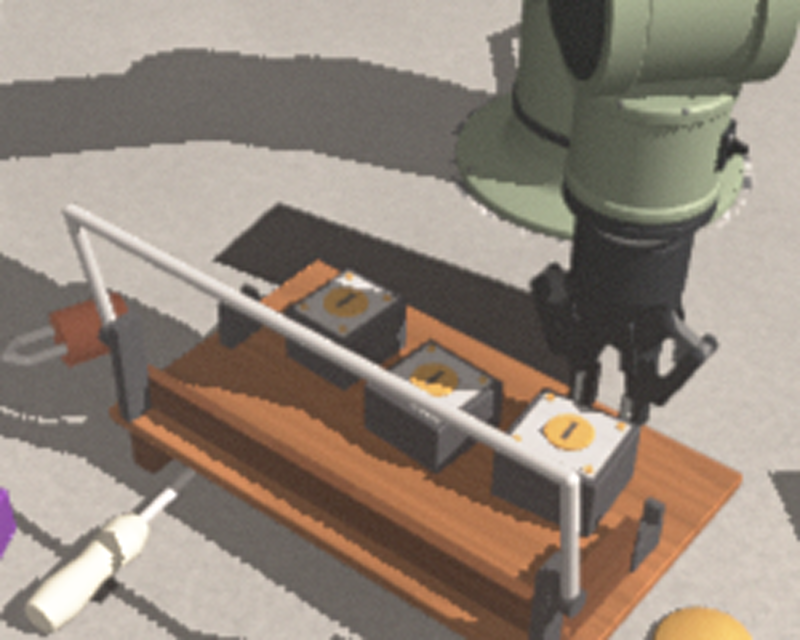

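View pics/t2.png

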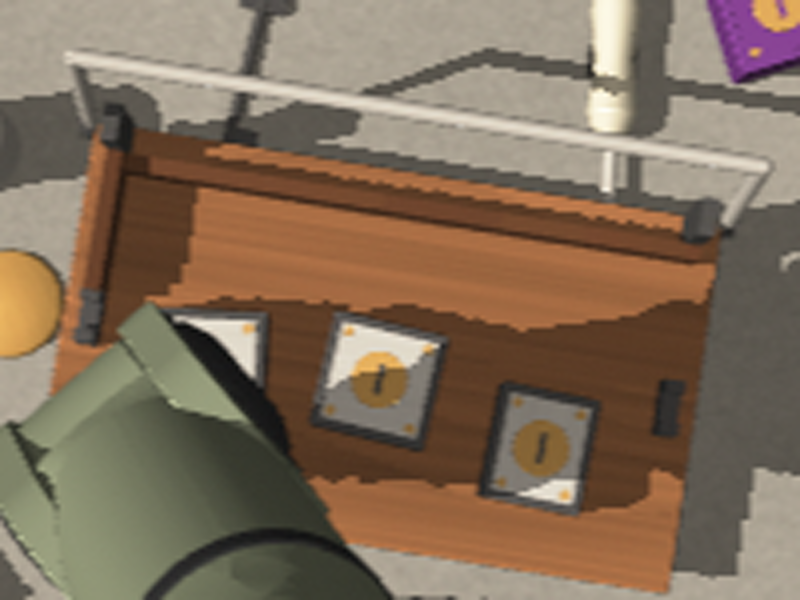

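>>> move_arm([
  [[10,2,0],[0,0,0]],
  [[20,0,0],[0,0,0]],
  [[32,-2,0],[0,0,0]],
  [[44,-4,0],[0,0,0]],
  [[56,-6,0],[0,0,0]],
  [[66,-7,0],[0,0,0]],
  [[74,-8,0],[0,0,0]],
  [[80,-9,0],[0,0,0]],
  [[80,-9,0],[0,0,0]],
])

```text
clock: 4.72
position: [0.4811, 0.1684, 0.0933]
tool_rot: [-3.141, -0.002, -0.155]
force: [-0.6, 0.3, -0.1]
grip_width: 0.0298
```

```bash
python3 g.py -- 2>/dev/null
python3 - <<'E'
from h import *
f=grab_frame("top");crop(f,210,170,410,320,4,"pics/t3.png")
f=grab_frame("scene");crop(f,190,120,440,320,3.2,"pics/s3.png")
E
```

```text
t 4.72 tcp [481.1 168.4  93.3] shelf [ -7.8 100.4] yaw [-3.141e+00 -2.000e-03 -1.550e-01] F [-0.6  0.3 -0.1] w 29.8 q [-0.33  0.59 -0.16  2.02  0.17  0.54 -2.34]
```

View pics/s3.png

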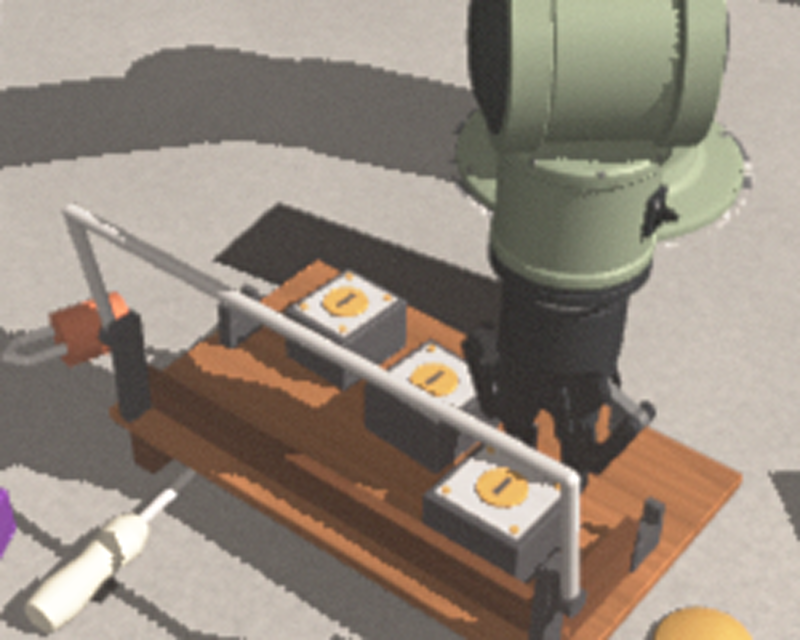

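>>> move_arm([
  [[3,-0.5,0],[0,0,0]],
  [[6,-1,0],[0,0,0]],
  [[8,-1,0],[0,0,0]],
  [[8,-1,0],[0,0,0]],
])

```text
clock: 5.32
position: [0.4872, 0.1676, 0.0923]
tool_rot: [3.141, 0.001, -0.154]
force: [-7.0, -0.1, 4.7]
grip_width: 0.0299
```

```bash
python3 g.py -78,-3,140 -78,-3,92
```

```text
t 5.33 tcp [487.2 167.6  92.3] shelf [ -1.7 100.6] yaw [ 3.141e+00  1.000e-03 -1.540e-01] F [-7.  -0.1  4.7] w 29.9 q [-0.33  0.6  -0.16  2.    0.17  0.55 -2.33]
-78,-3,140 world [396.  77.] shift [-91.2 -90.7  47.7]
-78,-3,92 world [396.  77.] shift [-91.2 -90.7  -0.3]
```

>>> move_arm([
  [[-25,4,0],[0,0,0]],
  [[-45,5,30],[0,0,0]],
  [[-70,-15,50],[0,0,0]],
  [[-92,-60,50],[0,0,0]],
  [[-92,-91,45],[0,0,0]],
  [[-92,-91,0],[0,0,0]],
  [[-92,-91,0],[0,0,0]],
])

```text
clock: 6.2
position: [0.3948, 0.0763, 0.0909]
tool_rot: [3.14, 0.004, -0.154]
force: [-0.2, -0.1, 0.1]
grip_width: 0.0301
```

```bash
python3 g.py -- 2>/dev/null
python3 - <<'E'
from h import *
f=grab_frame("scene");crop(f,190,120,440,320,3.2,"pics/s4.png")
E
```

```text
t 6.2 tcp [394.8  76.3  90.9] shelf [-79.1  -3.8] yaw [ 3.14   0.004 -0.154] F [-0.2 -0.1  0.1] w 30.1 q [-0.22  0.49 -0.15  2.28  0.19  0.38 -2.25]
```

View pics/s4.png

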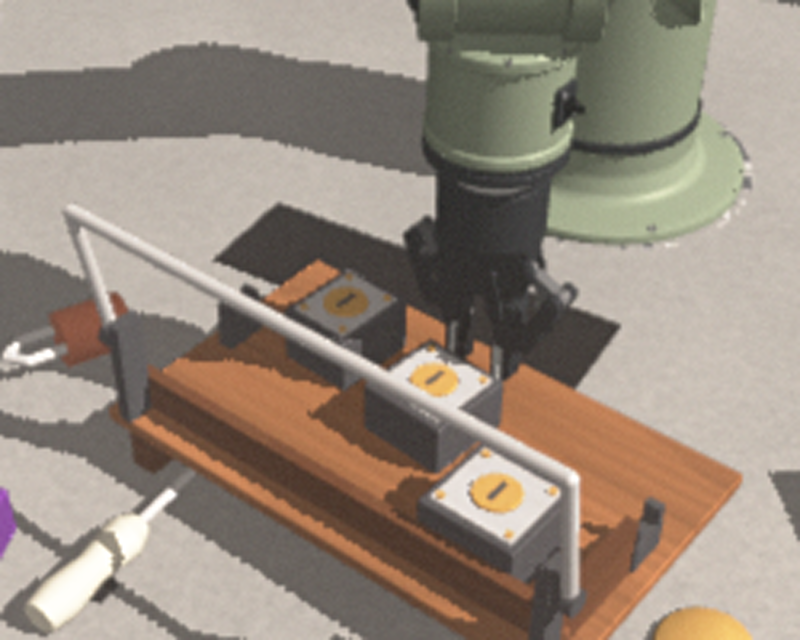

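>>> move_arm([
  [[8,-1,0],[0,0,0]],
  [[16,-2.5,0],[0,0,0]],
  [[28,-4,0],[0,0,0]],
  [[40,-6,0],[0,0,0]],
  [[52,-8,0],[0,0,0]],
  [[62,-9.5,0],[0,0,0]],
  [[69,-10.5,0],[0,0,0]],
  [[74,-11.5,0],[0,0,0]],
  [[77,-12,0],[0,0,0]],
  [[78,-12,0],[0,0,0]],
  [[78,-12,0],[0,0,0]],
])

```text
clock: 7.62
position: [0.4723, 0.0647, 0.0921]
tool_rot: [3.141, 0.003, -0.154]
force: [-13.5, 1.2, 8.8]
grip_width: 0.0295
```

```bash
python3 g.py -46,-102,145 -46,-102,90
python3 - <<'E'
from h import *
f=grab_frame("scene");crop(f,190,120,440,320,3.2,"pics/s5.png")
E
```

```text
t 7.62 tcp [472.3  64.7  92.1] shelf [-0.7 -3.4] yaw [ 3.141e+00  3.000e-03 -1.540e-01] F [-13.5   1.2   8.8] w 29.5 q [-0.14  0.56 -0.16  2.1   0.18  0.5  -2.16]
-46,-102,145 world [412.4 -25.8] shift [-59.9 -90.5  52.9]
-46,-102,90 world [412.4 -25.8] shift [-59.9 -90.5  -2.1]
```

View pics/s5.png

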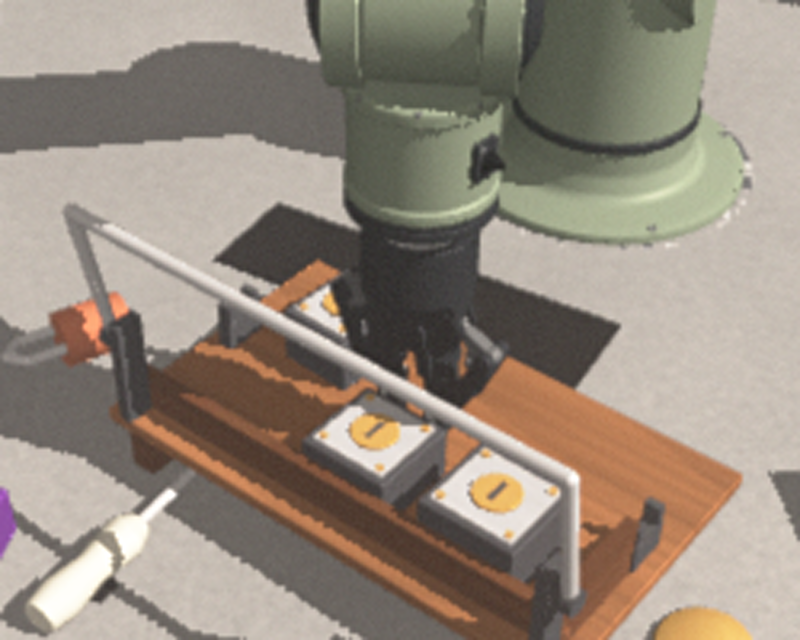

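>>> move_arm([
  [[-20,3,0],[0,0,0]],
  [[-40,6,45],[0,0,0]],
  [[-60,-40,65],[0,0,0]],
  [[-61,-91,60],[0,0,0]],
  [[-61,-91,60],[0,0,0]],
  [[-61,-91,25],[0,0,0]],
  [[-61,-91,-2],[0,0,0]],
  [[-61,-91,-2],[0,0,0]],
], jaw=80)

```text
clock: 8.68
position: [0.4124, -0.0258, 0.0893]
tool_rot: [3.141, 0.002, -0.153]
force: [0.7, -0.8, 0.5]
grip_width: 0.0799
```

```bash
python3 g.py -- 2>/dev/null
python3 - <<'E'
from h import *
f=grab_frame("scene");crop(f,190,120,440,320,3.2,"pics/s6.png")
E
```

```text
t 8.68 tcp [412.4 -25.8  89.3] shelf [ -46. -102.] yaw [ 3.141e+00  2.000e-03 -1.530e-01] F [ 0.7 -0.8  0.5] w 79.9 q [ 0.04  0.5  -0.15  2.26  0.19  0.39 -1.99]
```

View pics/s6.png

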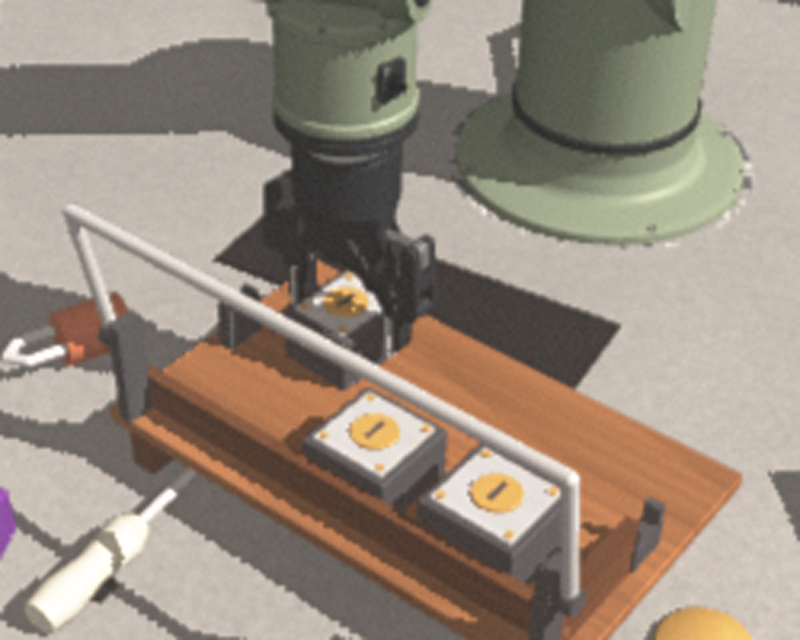

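>>> move_arm([
  [[0,0,0],[0,0,0]],
  [[0,0,0],[0,0,0]],
  [[0,0,0],[0,0,0]],
  [[8,-1,0],[0,0,0]],
  [[20,-3,0],[0,0,0]],
  [[32,-5,0],[0,0,0]],
  [[44,-7,0],[0,0,0]],
  [[56,-9,0],[0,0,0]],
  [[68,-10.5,0],[0,0,0]],
  [[78,-12,0],[0,0,0]],
  [[84,-13,0],[0,0,0]],
  [[84,-13,0],[0,0,0]],
], jaw=56, grip_force=20)

```text
clock: 10.22
position: [0.4975, -0.0394, 0.0914]
tool_rot: [-3.141, -0.002, -0.155]
force: [0.6, -0.4, 5.3]
grip_width: 0.0597
```

```bash
python3 g.py -- 2>/dev/null
```

```text
t 10.22 tcp [497.5 -39.4  91.4] shelf [  40.2 -102.5] yaw [-3.141e+00 -2.000e-03 -1.550e-01] F [ 0.6 -0.4  5.3] w 59.7 q [ 0.08  0.58 -0.16  2.05  0.18  0.52 -1.93]
```

>>> move_arm([
  [[3,-0.5,0],[0,0,0]],
  [[6,-1,0],[0,0,0]],
  [[6,-1,0],[0,0,0]],
])

```text
clock: 10.6
position: [0.5022, -0.0402, 0.0912]
tool_rot: [3.141, 0.001, -0.154]
force: [-8.0, 1.1, 14.4]
grip_width: 0.0601
```

>>> move_arm([
  [[0,0,0],[0,0,0]],
  [[0,0,0],[0,0,0]],
  [[0,0,10],[0,0,0]],
  [[0,0,50],[0,0,0]],
  [[-10,-50,55],[0,0,0]],
  [[-10,-60,55],[0,0,0]],
], jaw=82)

```text
clock: 11.35
position: [0.4924, -0.1033, 0.1466]
tool_rot: [3.14, -0.001, -0.158]
force: [0.2, -0.9, -0.1]
grip_width: 0.0819
```

```bash
python3 g.py 42,-158,145 42,-158,90
python3 - <<'E'
from h import *
f=grab_frame("scene");crop(f,190,120,440,320,3.2,"pics/s7.png")
E
```

```text
t 11.35 tcp [ 492.4 -103.3  146.6] shelf [  44.9 -166.4] yaw [ 3.14e+00 -1.00e-03 -1.58e-01] F [ 0.2 -0.9 -0.1] w 81.9 q [ 0.23  0.49 -0.19  2.01  0.15  0.65 -1.78]
42,-158,145 world [490.8 -94.6] shift [-1.5  8.7 -1.6]
42,-158,90 world [490.8 -94.6] shift [ -1.5   8.7 -56.6]
```

View pics/s7.png

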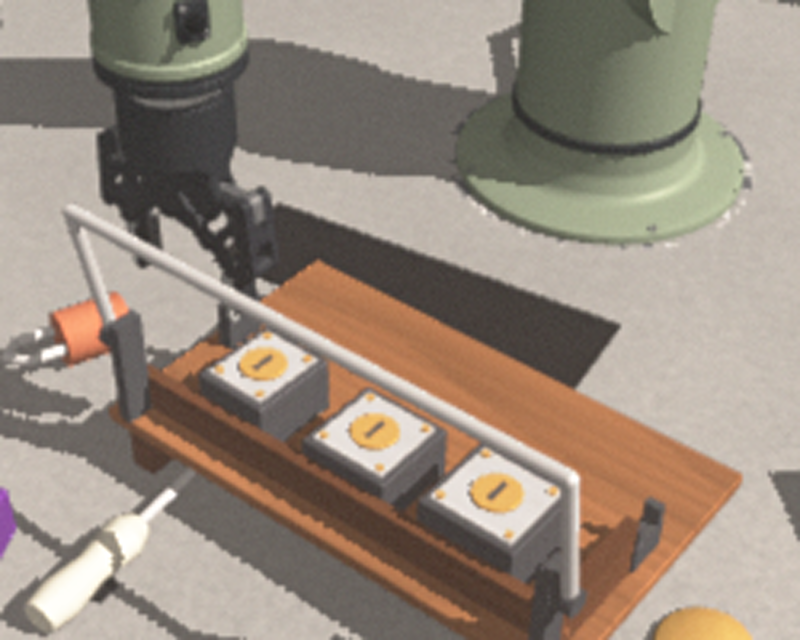

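>>> move_arm([
  [[0,6,0],[0,0,0]],
  [[0,6,0],[0,0,0]],
  [[0,6,0],[0,0,0]],
  [[0,6,-25],[0,0,0]],
  [[0,6,-50],[0,0,0]],
  [[0,6,-53],[0,0,0]],
], jaw=0)

```text
clock: 12.15
position: [0.4921, -0.0938, 0.0911]
tool_rot: [-3.142, 0.003, -0.153]
force: [0.2, 1.2, 0.7]
grip_width: -0.0005
```

```bash
python3 g.py -- 2>/dev/null
python3 - <<'E'
from h import *
f=grab_frame("scene");crop(f,190,120,440,320,3.2,"pics/s8.png")
f=grab_frame("top");crop(f,210,170,410,320,4,"pics/t8.png")
E
```

```text
t 12.15 tcp [492.1 -93.8  91.1] shelf [  43.1 -157. ] yaw [-3.142e+00  3.000e-03 -1.530e-01] F [0.2 1.2 0.7] w -0.5 q [ 0.19  0.59 -0.16  2.04  0.18  0.53 -1.82]
```

View pics/s8.png

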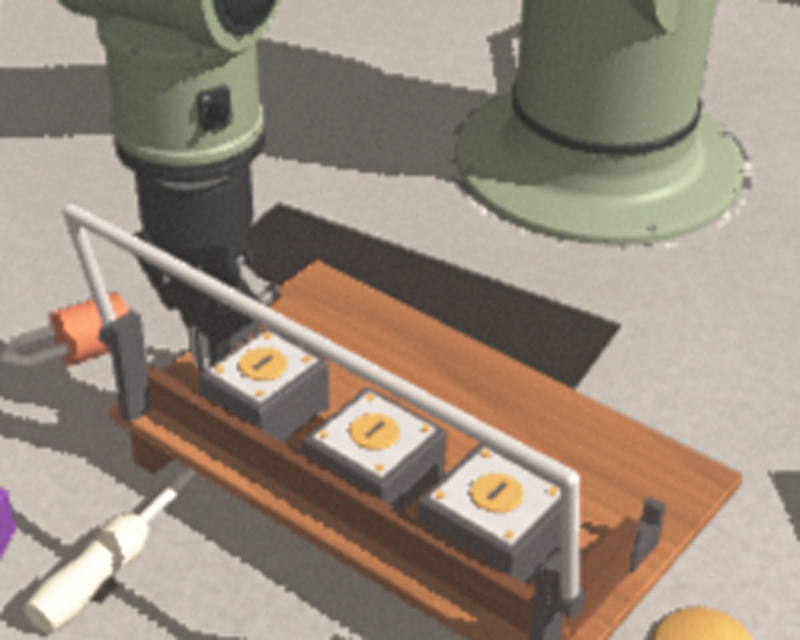

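View pics/t8.png

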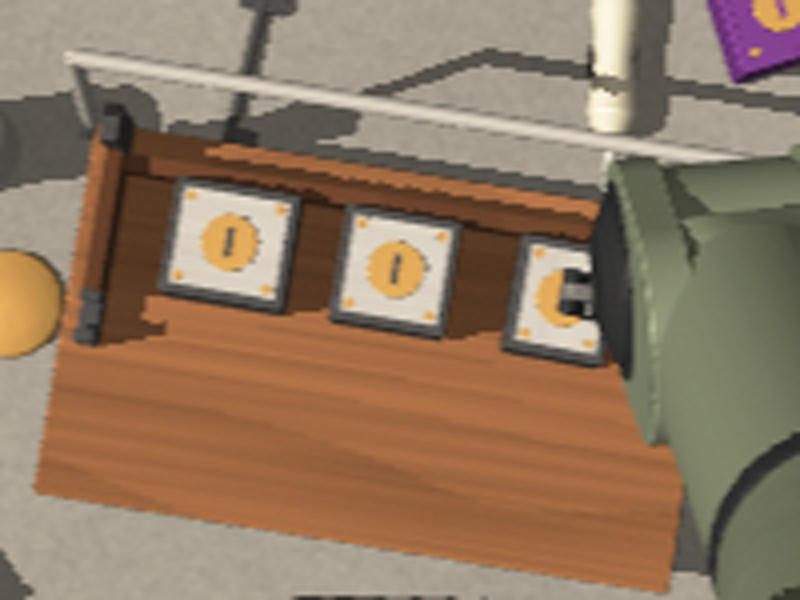

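>>> move_arm([
  [[1,8,0],[0,0,0]],
  [[2.5,16,0],[0,0,0]],
  [[4,26,0],[0,0,0]],
  [[5.5,36,0],[0,0,0]],
  [[7,46,0],[0,0,0]],
  [[8.5,56,0],[0,0,0]],
  [[10,66,0],[0,0,0]],
  [[11.5,76,0],[0,0,0]],
  [[13,84,0],[0,0,0]],
  [[14,91,0],[0,0,0]],
  [[14.5,94,0],[0,0,0]],
  [[14.5,94,0],[0,0,0]],
])

```text
clock: 13.75
position: [0.5074, -0.001, 0.093]
tool_rot: [3.14, -0.001, -0.155]
force: [-3.0, -9.6, 7.6]
grip_width: -0.0001
```

```bash
python3 g.py -- 2>/dev/null
python3 - <<'E'
from h import *
f=grab_frame("scene");crop(f,190,120,440,320,3.2,"pics/s9.png")
E
```

```text
t 13.75 tcp [507.4  -1.   93. ] shelf [ 44.1 -63. ] yaw [ 3.14e+00 -1.00e-03 -1.55e-01] F [-3.  -9.6  7.6] w -0.1 q [-0.    0.59 -0.15  2.03  0.17  0.54 -2.  ]
```

View pics/s9.png

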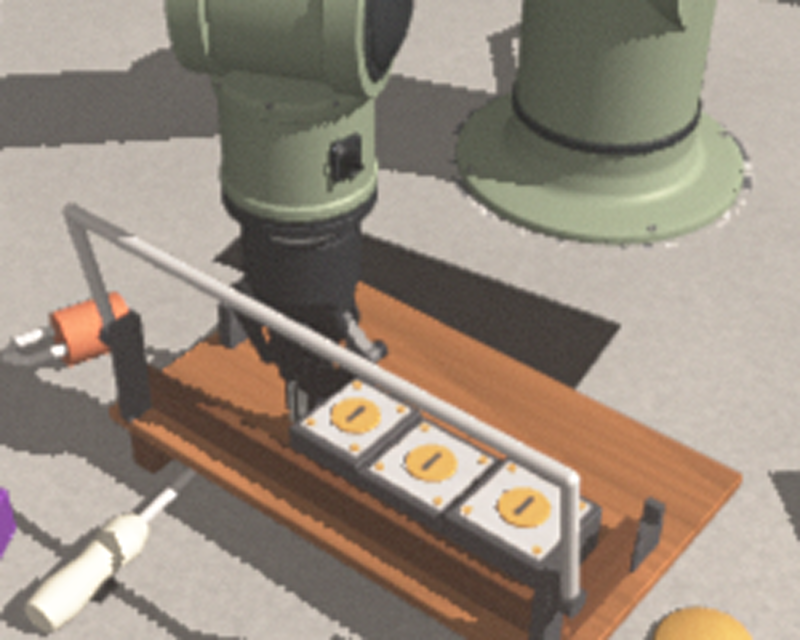

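>>> move_arm([
  [[0.5,3,0],[0,0,0]],
  [[1,6,0],[0,0,0]],
  [[1.4,9,0],[0,0,0]],
  [[1.5,10,0],[0,0,0]],
])

```text
clock: 14.3
position: [0.5089, 0.0084, 0.093]
tool_rot: [3.14, -0.001, -0.155]
force: [-2.0, -15.3, 8.7]
grip_width: -0.0003
```

```bash
python3 g.py -- 2>/dev/null
```

```text
t 14.3 tcp [508.9   8.4  93. ] shelf [ 44.  -53.5] yaw [ 3.14e+00 -1.00e-03 -1.55e-01] F [ -2.  -15.3   8.7] w -0.3 q [-0.02  0.59 -0.15  2.02  0.17  0.54 -2.01]
```

>>> move_arm([
  [[0.3,1.5,0],[0,0,0]],
  [[0.5,3,0],[0,0,0]],
  [[0.5,3,0],[0,0,0]],
])

```text
clock: 14.68
position: [0.5093, 0.0114, 0.093]
tool_rot: [3.14, -0.0, -0.156]
force: [-2.4, -13.2, 9.1]
grip_width: -0.0
```

```bash
python3 g.py -- 2>/dev/null
python3 - <<'E'
from h import *
f=grab_frame("scene");crop(f,230,200,430,350,4,"pics/s10.png")
f=grab_frame("top");crop(f,210,170,410,320,4,"pics/t10.png")
E
```

```text
t 14.68 tcp [509.3  11.4  93. ] shelf [ 44.1 -50.4] yaw [ 3.14  -0.    -0.156] F [ -2.4 -13.2   9.1] w -0.0 q [-0.03  0.59 -0.15  2.02  0.16  0.54 -2.02]
```

View pics/s10.png

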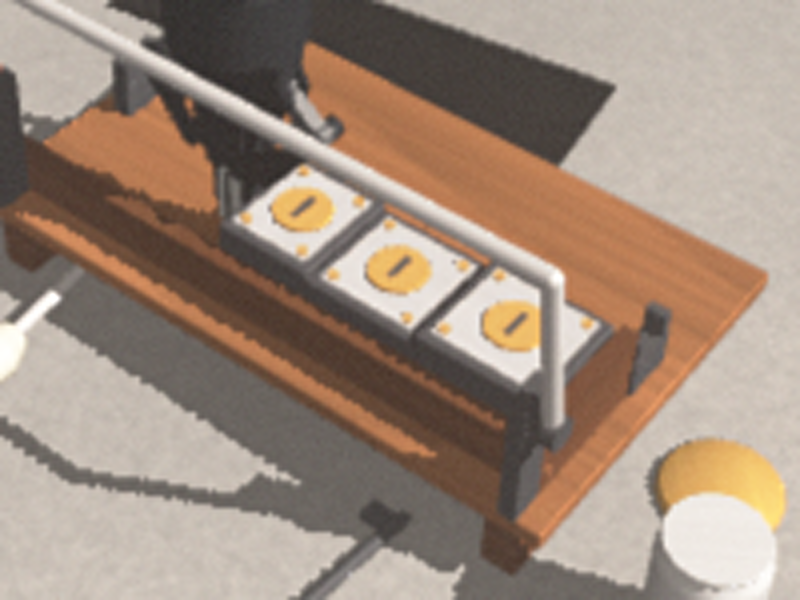

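View pics/t10.png

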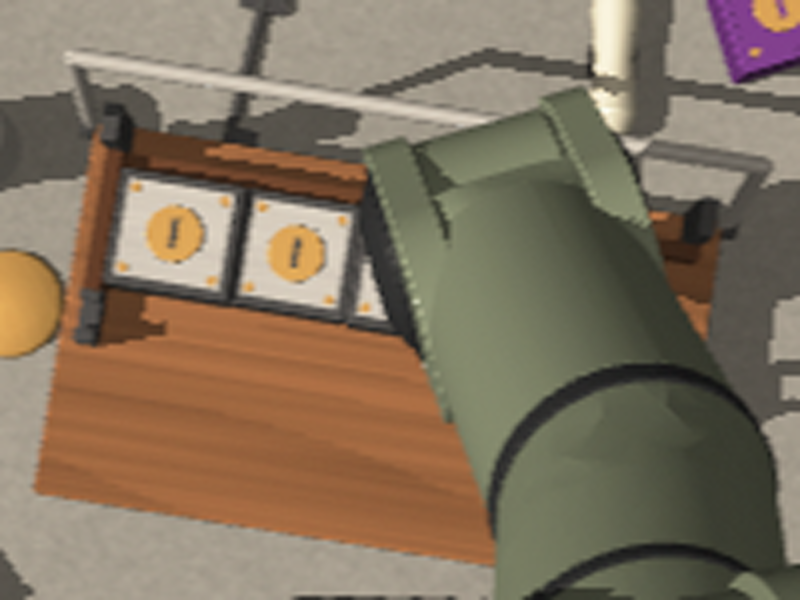

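>>> move_arm([
  [[0.2,1.5,0],[0,0,0]],
  [[0.5,3,0],[0,0,0]],
  [[0.5,3,0],[0,0,0]],
])

```text
clock: 15.15
position: [0.5095, 0.0126, 0.093]
tool_rot: [3.138, 0.0, -0.157]
force: [-4.4, -24.3, 11.9]
grip_width: -0.0
```

>>> move_arm([
  [[0.2,1.5,0],[0,0,0]],
  [[0.2,1.5,0],[0,0,0]],
])

```text
clock: 15.4
position: [0.5095, 0.0127, 0.093]
tool_rot: [3.136, 0.0, -0.158]
force: [-4.0, -33.1, 14.5]
grip_width: 0.0003
```

>>> move_arm([
  [[-1,-6,0],[0,0,0]],
  [[-5,-30,0],[0,0,0]],
  [[-9,-60,50],[0,0,0]],
  [[-17,-110,110],[0,0,0]],
  [[-25,-165,170],[0,0,0]],
  [[-35,-220,170],[0,0,0]],
])

```text
clock: 16.15
position: [0.4795, -0.1828, 0.2588]
tool_rot: [-3.141, -0.004, -0.152]
force: [0.9, -0.5, -1.5]
grip_width: -0.0003
```

```bash
python3 g.py -- 2>/dev/null
python3 - <<'E'
from h import *
f=grab_frame("scene");crop(f,230,200,430,350,4,"pics/s11.png")
f=grab_frame("top");crop(f,210,170,410,320,4,"pics/t11.png")
E
```

```text
t 16.15 tcp [ 479.5 -182.8  258.8] shelf [  44.2 -247. ] yaw [-3.141 -0.004 -0.152] F [ 0.9 -0.5 -1.5] w -0.3 q [ 0.39  0.34 -0.18  1.89  0.08  0.91 -1.55]
```

View pics/s11.png

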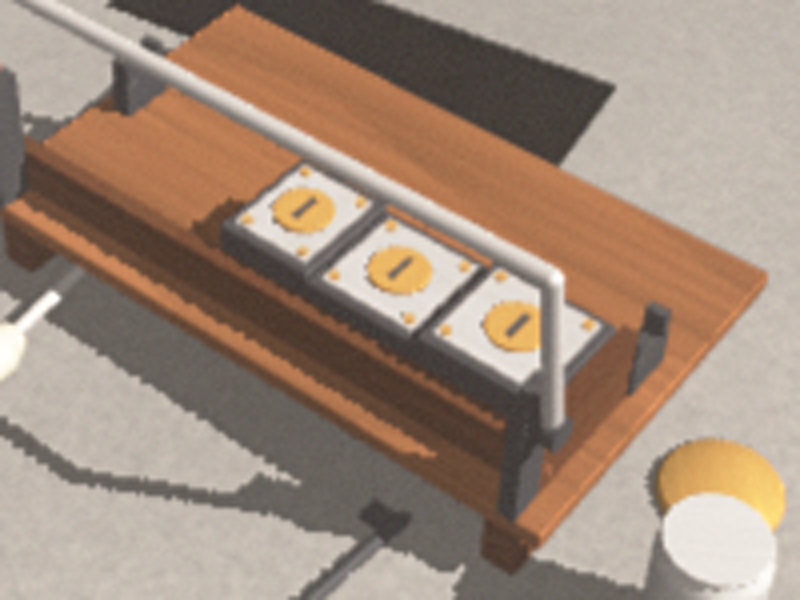

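View pics/t11.png

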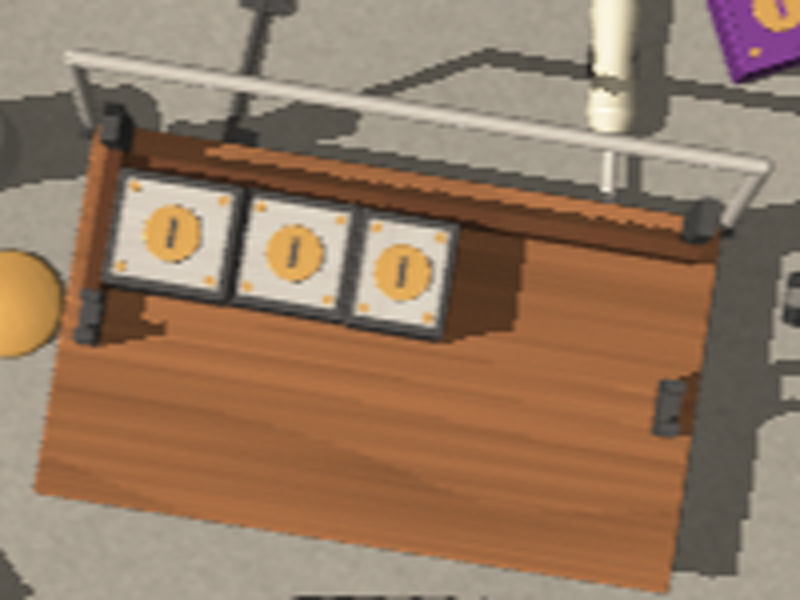

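Run:
```python
from g import *
f=grab_frame("top")
T=lambda a:np.array(a)/4.+[210,170]-.375
for nm,z,pts in(("wide",98,[(122,170),(243,185),(228,303),(106,286)]),("mid",92,[(248,188),(357,207),(343,322),(233,305)]),("nar",95,[(363,208),(460,222),(440,340),(348,324)]),("fencetop",80,[(127,153),(300,183),(600,228)]),("fencefoot",50,[(550,240),(710,265)]),("frontedge",50,[(35,492),(667,592)]),("plate top",95,[(122,178),(103,290)])):
    for p in pts:
        q=atz(f,T(p),z/1000.)*1000;print(nm,p,inv(*q[:2]).round(1))
```

```text
wide (122, 170) [ 75.1 167.6]
wide (243, 185) [78.2 95.5]
wide (228, 303) [ 7.7 92.3]
wide (106, 286) [  5.7 164.9]
mid (248, 188) [77.6 92.7]
mid (357, 207) [77.2 26.9]
mid (343, 322) [ 8.2 23.7]
mid (233, 305) [ 7.4 89.6]
nar (363, 208) [76.8 23.2]
nar (460, 222) [ 78.1 -34.9]
nar (440, 340) [  7.  -34.6]
nar (348, 324) [ 7.4 20.5]
fencetop (127, 153) [ 87.7 168.7]
fencetop (300, 183) [87.1 63.3]
fencetop (600, 228) [  90.2 -118.6]
fencefoot (550, 240) [ 81.4 -92. ]
fencefoot (710, 265) [  82.5 -191.1]
frontedge (35, 492) [-121.6  191.1]
frontedge (667, 592) [-117.9 -195.8]
plate top (122, 178) [ 70.7 167.2]
plate top (103, 290) [  3.2 166.6]
```

```bash
python3 g.py -25,-5,145 -25,-5,92 -1,-5,92 -25,60,92 -1,60,92 -25,131,92 -1,131,92
```

```text
t 16.3 tcp [ 478.2 -185.2  257. ] shelf [  43.4 -249.5] yaw [ 3.141e+00 -2.000e-03 -1.580e-01] F [0.  1.5 0. ] w 0.0 q [ 0.39  0.35 -0.18  1.89  0.08  0.91 -1.55]
-25,-5,145 world [448.   66.9] shift [ -30.2  252.1 -112. ]
-25,-5,92 world [448.   66.9] shift [ -30.2  252.1 -165. ]
-1,-5,92 world [471.7  63.2] shift [  -6.5  248.4 -165. ]
-25,60,92 world [458.  131.1] shift [ -20.3  316.3 -165. ]
-1,60,92 world [481.7 127.4] shift [   3.4  312.6 -165. ]
-25,131,92 world [468.8 201.3] shift [  -9.4  386.5 -165. ]
-1,131,92 world [492.5 197.6] shift [  14.3  382.8 -165. ]
```

>>> move_arm([
  [[-30,50,0],[0,0,0]],
  [[-50,105,0],[0,0,0]],
  [[-50,165,-20],[0,0,0]],
  [[-40,225,-60],[0,0,0]],
  [[-30,252,-112],[0,0,0]],
  [[-30,252,-150],[0,0,0]],
  [[-30,252,-165],[0,0,0]],
  [[-15,250,-165],[0,0,0]],
  [[-9,249,-165],[0,0,0]],
  [[-6,248.5,-165],[0,0,0]],
  [[-5,248.5,-165],[0,0,0]],
], jaw=30)

```text
clock: 17.68
position: [0.4724, 0.0654, 0.0916]
tool_rot: [3.141, 0.002, -0.155]
force: [-15.5, 3.0, 12.0]
grip_width: 0.0301
```

```bash
python3 g.py -- 2>/dev/null
```

```text
t 17.68 tcp [472.4  65.4  91.6] shelf [-0.7 -2.7] yaw [ 3.141e+00  2.000e-03 -1.550e-01] F [-15.5   3.   12. ] w 30.1 q [-0.08  0.57 -0.23  2.1   0.26  0.51 -2.23]
```

>>> move_arm([
  [[-12,2,0],[0,0,0]],
  [[-9,30,0],[0,0,0]],
  [[-3,63,0],[0,0,0]],
  [[4,62,0],[0,0,0]],
  [[8,61.5,0],[0,0,0]],
  [[9,61.5,0],[0,0,0]],
  [[9,61.5,0],[0,0,0]],
])

```text
clock: 18.55
position: [0.4813, 0.1264, 0.0908]
tool_rot: [3.141, 0.002, -0.155]
force: [-9.8, 4.1, 5.7]
grip_width: 0.0303
```

```bash
python3 g.py -- 2>/dev/null
```

```text
t 18.55 tcp [481.3 126.4  90.8] shelf [-1.2 58.9] yaw [ 3.141e+00  2.000e-03 -1.550e-01] F [-9.8  4.1  5.7] w 30.3 q [-0.2   0.59 -0.23  2.05  0.25  0.53 -2.33]
```

>>> move_arm([
  [[-12,2,0],[0,0,0]],
  [[-9,30,0],[0,0,0]],
  [[-3,62,0],[0,0,0]],
  [[4,61,0],[0,0,0]],
  [[8,60.5,0],[0,0,0]],
  [[9.5,60,0],[0,0,0]],
  [[9.5,60,0],[0,0,0]],
])

```text
clock: 19.42
position: [0.4901, 0.1865, 0.0905]
tool_rot: [3.141, 0.003, -0.154]
force: [-13.9, 5.4, 6.1]
grip_width: 0.0301
```

```bash
python3 g.py -- 2>/dev/null
```

```text
t 19.43 tcp [490.1 186.5  90.5] shelf [ -1.7 119.7] yaw [ 3.141e+00  3.000e-03 -1.540e-01] F [-13.9   5.4   6.1] w 30.1 q [-0.31  0.62 -0.22  1.98  0.23  0.57 -2.42]
```

```bash
python3 g.py -20,110,95 -20,80,320 60,30,330 152,0,330 152,0,235
python3 - <<'E'
import numpy as np
for a in (-.17,0,.2,.4,.6,.8,1.,1.2,1.4,1.6,1.8,1.88): print(a,round(100-115*np.sin(a),1),round(115+115*np.cos(a),1))
E
```

```text
t 19.43 tcp [490.1 186.5  90.5] shelf [ -1.7 119.7] yaw [ 3.141e+00  3.000e-03 -1.540e-01] F [-13.9   5.4   6.1] w 30.1 q [-0.31  0.62 -0.22  1.98  0.23  0.57 -2.42]
-20,110,95 world [470.6 179.8] shift [-19.6  -6.8   4.5]
-20,80,320 world [466.  150.1] shift [-24.1 -36.4 229.5]
60,30,330 world [537.4  88.5] shift [ 47.3 -98.1 239.5]
152,0,330 world [623.7  44.8] shift [ 133.6 -141.8  239.5]
152,0,235 world [623.7  44.8] shift [ 133.6 -141.8  144.5]
-0.17 119.5 228.3
0 100.0 230.0
0.2 77.2 227.7
0.4 55.2 220.9
0.6 35.1 209.9
0.8 17.5 195.1
1.0 3.2 177.1
1.2 -7.2 156.7
1.4 -13.3 134.5
1.6 -15.0 111.6
1.8 -12.0 88.9
1.88 -9.5 80.0
```

>>> move_arm([
  [[-20,0,0],[0,0,0]],
  [[-25,-10,50],[0,0,0]],
  [[-25,-20,110],[0,0,0]],
  [[-25,-30,170],[0,0,0]],
  [[-20,-40,225],[0,0,0]],
  [[15,-75,245],[0,0,0]],
  [[55,-105,245],[0,0,0]],
  [[95,-125,245],[0,0,0]],
  [[133,-141,245],[0,0,0]],
  [[133,-141,245],[0,0,0]],
  [[133,-141,245],[0,0,0]],
], jaw=0)

```text
clock: 20.8
position: [0.6243, 0.0455, 0.3353]
tool_rot: [3.141, 0.001, -0.155]
force: [0.2, 1.1, 0.6]
grip_width: -0.0
```

```bash
python3 g.py 152,0,235
python3 - <<'E'
from h import *
f=grab_frame("scene");cv2.imwrite("pics/s12.png",f["frame"][:,:,::-1])
f=grab_frame("top");crop(f,210,170,410,320,4,"pics/t12.png")
E
```

```text
t 20.8 tcp [624.3  45.5 335.3] shelf [152.4   0.8] yaw [ 3.141e+00  1.000e-03 -1.550e-01] F [0.2 1.1 0.6] w -0.0 q [-0.03  0.46 -0.21  1.49  0.1   1.2  -1.98]
152,0,235 world [623.7  44.8] shift [  -0.6   -0.7 -100.3]
```

View pics/s12.png

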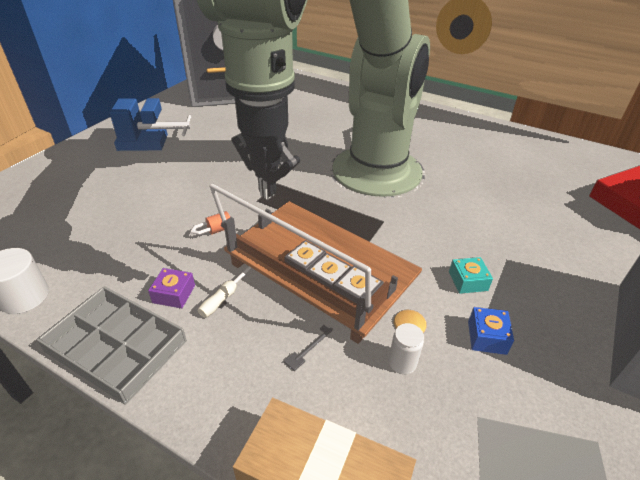

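>>> move_arm([
  [[0,0,-50],[0,0,0]],
  [[0,0,-100],[0,0,0]],
  [[0,0,-100],[0,0,0]],
])

```text
clock: 21.28
position: [0.623, 0.0462, 0.2335]
tool_rot: [3.14, 0.005, -0.153]
force: [0.3, -0.4, 1.1]
grip_width: 0.0002
```

```bash
python3 g.py -- 2>/dev/null
python3 - <<'E'
from h import *
f=grab_frame("scene");crop(f,180,60,430,250,3.2,"pics/s13.png")
E
```

```text
t 21.27 tcp [623.   46.2 233.5] shelf [151.1   1.4] yaw [ 3.14   0.005 -0.153] F [ 0.3 -0.4  1.1] w 0.2 q [-0.03  0.55 -0.2   1.61  0.12  0.99 -2.  ]
```

View pics/s13.png

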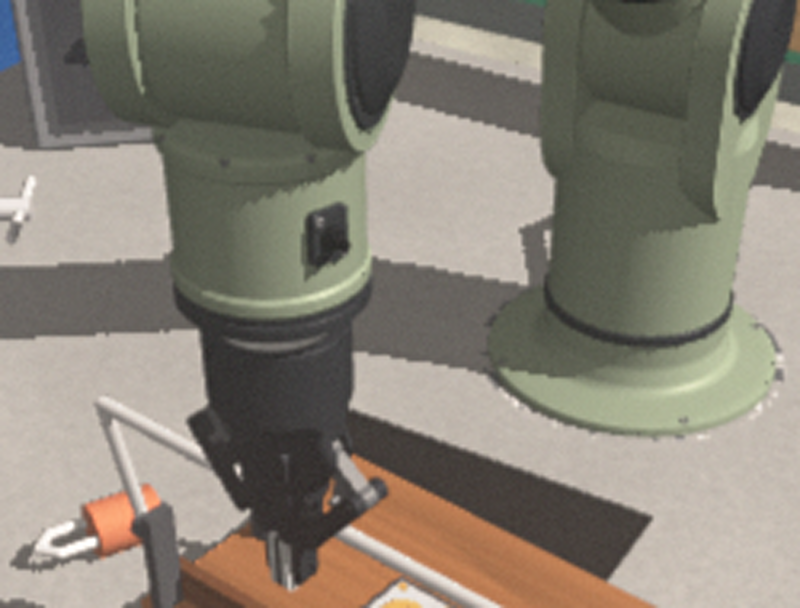

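>>> move_arm([
  [[-18,3,0],[0,0,0]],
  [[-35,5,1],[0,0,0]],
  [[-46,7,1],[0,0,0]],
  [[-57,9,-1],[0,0,0]],
  [[-68,10.5,-4],[0,0,0]],
  [[-79,12,-8],[0,0,0]],
  [[-89,14,-13],[0,0,0]],
  [[-99,15,-19],[0,0,0]],
  [[-108,16.5,-26],[0,0,0]],
  [[-116,18,-34],[0,0,0]],
  [[-124,19,-42],[0,0,0]],
  [[-130,20,-51],[0,0,0]],
])

```text
clock: 22.82
position: [0.4945, 0.0663, 0.1841]
tool_rot: [-3.142, 0.0, -0.154]
force: [1.2, -0.1, 0.4]
grip_width: -0.0004
```

```bash
python3 g.py -- 2>/dev/null
python3 - <<'E'
from h import *
f=grab_frame("scene");crop(f,180,100,430,290,3.2,"pics/s14.png")
f=grab_frame("top");crop(f,210,170,410,320,4,"pics/t14.png")
E
```

```text
t 22.82 tcp [494.5  66.3 184.1] shelf [21.   1.5] yaw [-3.142  0.    -0.154] F [ 1.2 -0.1  0.4] w -0.4 q [-0.08  0.43 -0.22  1.99  0.14  0.74 -2.11]
```

View pics/s14.png

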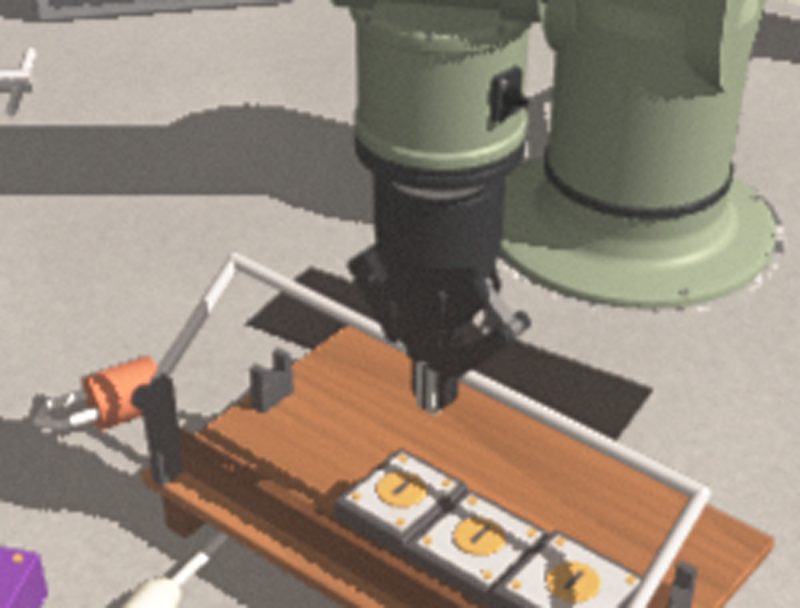

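View pics/t14.png

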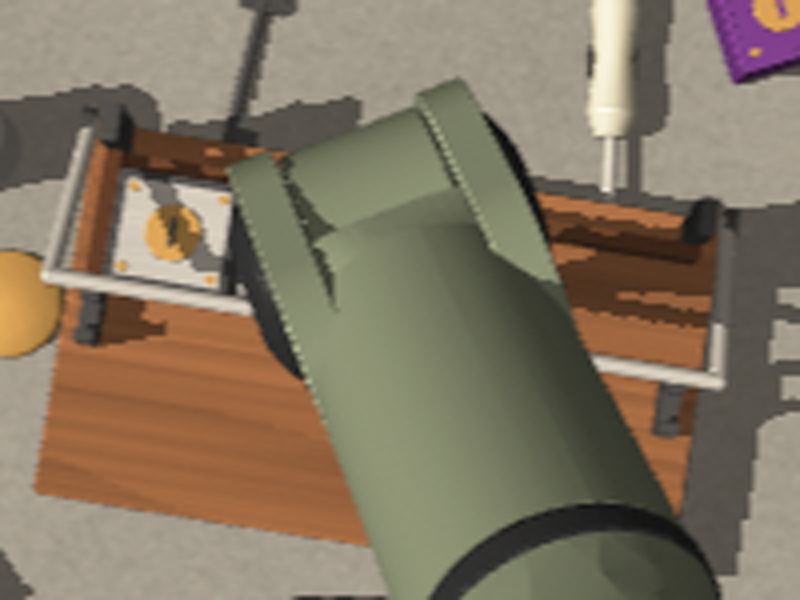

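>>> move_arm([
  [[6,-1,0],[0,0,0]],
  [[6,-1,45],[0,0,0]],
  [[-22,3,45],[0,0,0]],
  [[-24,4,30],[0,0,0]],
  [[-26,4,14],[0,0,0]],
  [[-29,4.5,4],[0,0,0]],
  [[-31,5,-8],[0,0,0]],
  [[-33,5,-20],[0,0,0]],
  [[-34,5,-31],[0,0,0]],
  [[-34,5,-42],[0,0,0]],
  [[-34,5,-53],[0,0,0]],
])

```text
clock: 24.3
position: [0.4611, 0.0712, 0.131]
tool_rot: [-3.142, -0.0, -0.154]
force: [1.6, -0.1, 0.2]
grip_width: -0.0004
```

```bash
python3 g.py -- 2>/dev/null
python3 - <<'E'
from h import *
f=grab_frame("scene");crop(f,180,130,430,320,3.2,"pics/s15.png")
E
```

```text
t 24.3 tcp [461.1  71.2 131. ] shelf [-12.7   1.2] yaw [-3.142 -0.    -0.154] F [ 1.6 -0.1  0.2] w -0.4 q [-0.12  0.48 -0.21  2.11  0.18  0.57 -2.18]
```

View pics/s15.png

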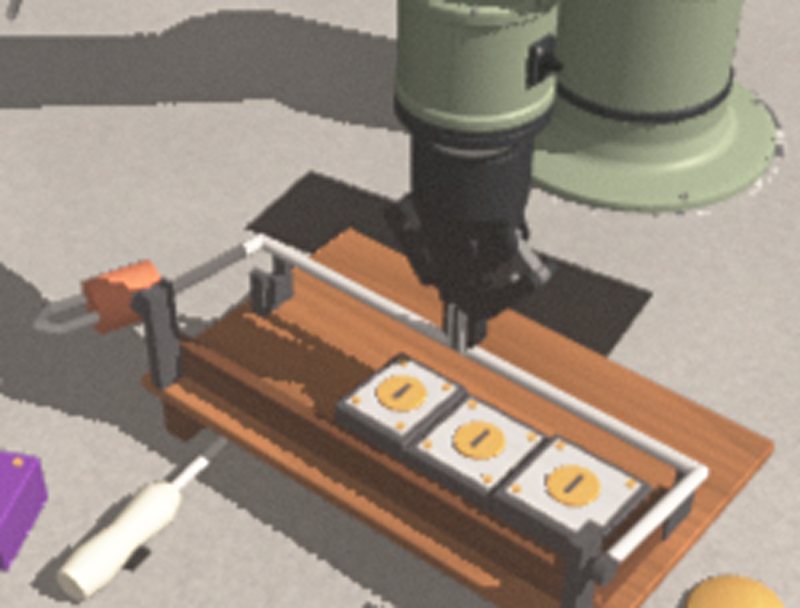

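Run:
```python
from h import *
from g import w
f=grab_frame("scene");crop(f,280,200,360,260,10,"pics/s16.png")
for X,Y,Z in((-12.7,1.2,106),(-12.7,1.2,131)):
    t=w(X,Y);print(proj(f,[t[0]/1000,t[1]/1000,Z/1000]))
for a in(1.4,1.5,1.6,1.7,1.8,1.88):
    o=[]
    for y in(188,-188):
        t=w(100-115*np.sin(a),y);o.append(proj(f,[t[0]/1000,t[1]/1000,.115+.115*np.cos(a)])[0].round(1))
    print(a,o)
```

```text
[[323.6582163  236.51810689]]
[[323.99626728 227.7557589 ]]
1.4 [array([399.5, 265.7]), array([260.1, 192.8])]
1.5 [array([399.1, 269.4]), array([260.8, 196.5])]
1.6 [array([398.3, 273.4]), array([261.2, 200.4])]
1.7 [array([397.3, 277.7]), array([261.2, 204.4])]
1.8 [array([396. , 282.1]), array([260.9, 208.6])]
1.88 [array([394.8, 285.8]), array([260.4, 212. ])]
```

View pics/s16.png

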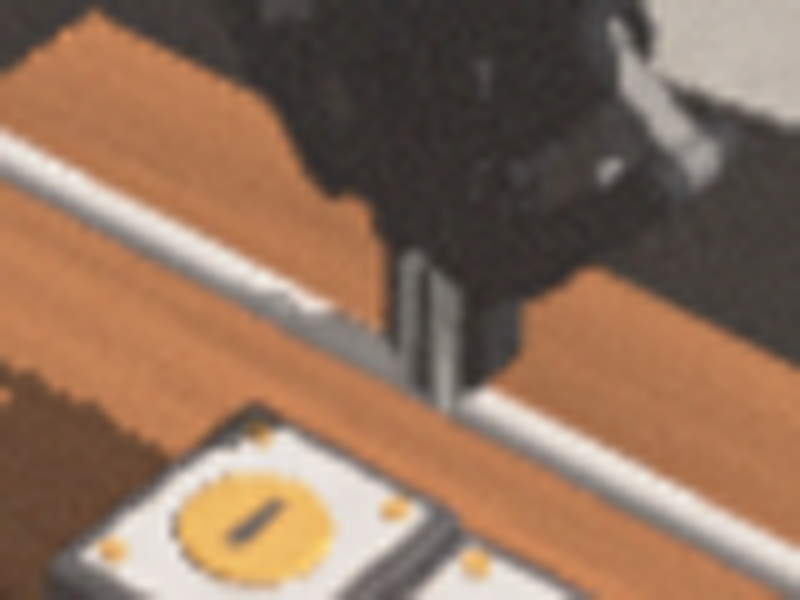

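>>> move_arm([
  [[0,0,-6],[0,0,0]],
  [[1,0,-12],[0,0,0]],
  [[2,0,-17],[0,0,0]],
  [[2,0,-20],[0,0,0]],
  [[2,0,-22],[0,0,0]],
])

```text
clock: 25.02
position: [0.4631, 0.0712, 0.1096]
tool_rot: [-3.141, -0.0, -0.154]
force: [-1.7, -0.7, 17.3]
grip_width: 0.0002
```

>>> move_arm([
  [[0,0,2],[0,0,0]],
  [[-5,0,40],[0,0,0]],
  [[-10,-20,100],[0,0,0]],
  [[-10,-70,130],[0,0,0]],
  [[-10,-130,140],[0,0,0]],
  [[-10,-190,140],[0,0,0]],
  [[-10,-250,140],[0,0,0]],
  [[-10,-300,140],[0,0,0]],
  [[-10,-300,140],[0,0,0]],
])

```text
clock: 26.15
position: [0.452, -0.2323, 0.2495]
tool_rot: [3.141, 0.0, -0.159]
force: [-0.0, 1.2, 0.1]
grip_width: 0.0
```

```bash
python3 g.py -- 2>/dev/null
python3 - <<'E'
from h import *
f=grab_frame("scene");crop(f,190,170,440,350,3.2,"pics/s17.png")
f=grab_frame("top");crop(f,210,170,410,320,4,"pics/t17.png")
E
```

```text
t 26.15 tcp [ 452.  -232.3  249.5] shelf [  24.7 -300. ] yaw [ 3.141  0.    -0.159] F [-0.   1.2  0.1] w 0.0 q [ 0.45  0.35 -0.12  1.91  0.05  0.89 -1.42]
```

View pics/s17.png

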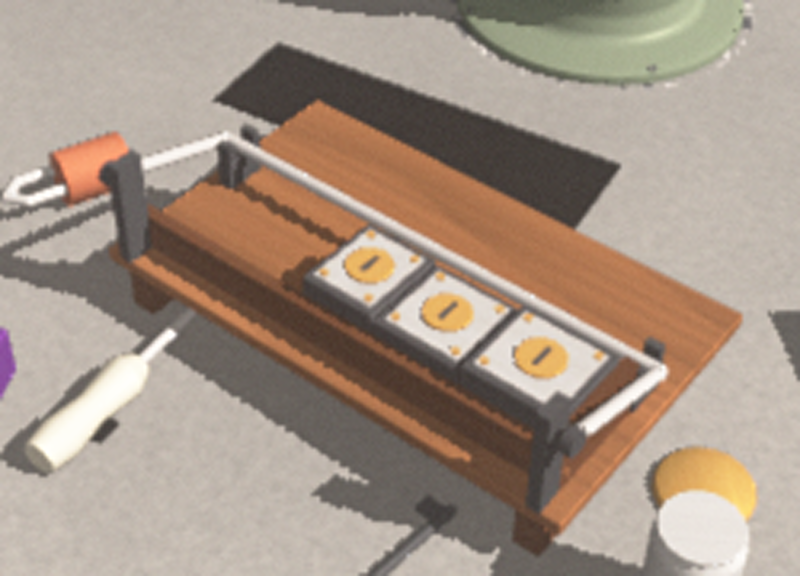

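View pics/t17.png

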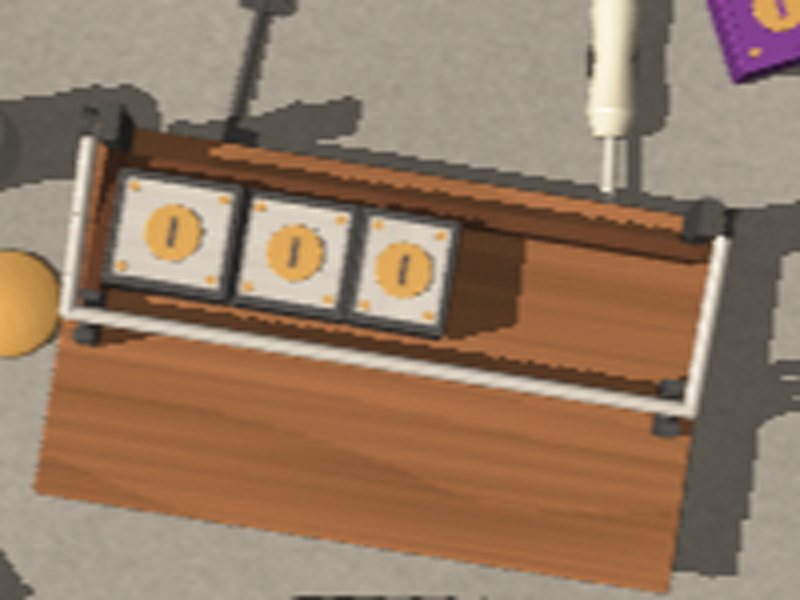

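```bash
python3 -c "
from workcell import *
print(job_done());print(observe()['clock'])"
```

```text
the job is handed in; nothing more can be done
None
the job is handed in; nothing more can be done
```

I handed the job in at about 26 s of the 70 s allowed. The three cases stand in one row against the fence and the left end plate, and the bail lies in its cradles.

**What I did:**
- I pushed lock_wide and lock_mid back to the fence, and slid lock_narrow back while lightly gripped.
- I pushed the row left until it stalled on the end plate at about 33 N.
- I pressed each case back again from the front. All three stalled at the same depth, within about 1 mm, at 10–16 N.
- I swung the bail over from behind and pressed it down onto its end stop at about 17 N.

**Last checks:**
- The final pictures show the row closed, with no visible gap at the end plate.
- The bar ends are where 1.88 rad predicts, to within about 1 px.
- The arm is clear of everything.
- The bystanders visible around the shelf look unmoved. I did not measure them again.

**A disagreement:** before that last press, the top camera put the backs of the cases up to about 4 mm from the fence. I did not measure this again afterwards. I trust the contact stalls more, since that gap is close to the calibration and hand-picking error. The job report gave no verdict.

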